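Start the reflow oven

ROBOT

A 6-joint arm with a two-finger parallel gripper is mounted at the origin on the work surface. World frame = base frame: x ahead of the robot, y to its left, z up, the work surface at z = 0. Lengths are in m, angles in degrees, forces in N, time in s.
With the tool pointing down it reaches from about 0.325 to 0.85 m from the base axis. Payload 15.5 kg.
Tool frame: the origin (TCP) lies at the very end of the fingers, on their centre line; the grasp point (between the pads) lies arm.grip_depth behind it (arm.grip_depth is the distance from the TCP to the grasp point, in m); z points along the fingers, y is the direction in which the jaws open and shut (so a half turn about z gives the same grasp; the last joint's range is limited). The gripper opens to 91 mm and grips with 3 to 60 N. Pads are 32 mm wide; open, the fingers measure 118 mm over their backs; the gripper's body (76 mm by 178 mm) begins 60 mm behind the grasp point.
Start: joints at [60.418, 28.281, 77.091, -0, 74.628, -5.472], TCP at [0.255, 0.57, 0.214] pointing down, gripper open.
Joint ranges: [-166.48, 166.48], [-47.26, 123.95], [12.59, 153.08], [-70.14, 250.14], [6.76, 159.57], [-176.63, 176.63]. Speed limits (degrees/s): [108.29, 108.29, 147.25, 172.46, 172.46, 172.46].

INTERFACE

Orientations are given as a 3x3 rotation matrix whose columns are the frame's x, y, z axes.
In Python, from rig import arm gives the robot as it stands. Calls block until the motion is done:
- arm.move_to(position, orientation): joint-space move of the TCP to a pose.
- arm.move_l(position, orientation=None, feed=0.15): straight line of the TCP; orientation=None keeps the orientation; feed is the mean speed in m/s.
- arm.move_joints(angles): joint-space move.
- arm.grip(opening): finger opening in m; the grip force is fixed at half the most; returns when the fingers have stopped.
- arm.sleep(seconds).
- arm.solve_ik(position, orientation): joint angles nearest the present ones, or None.
- arm.snapshot(name): name is "side" or "top" or "wrist"; returns the picture (384x512x3 uint8, red, green, blue); there is no depth.
- arm.get_calibration(name): a dict with "intrinsics" (3x3 intrinsics, pixels), "k1" (the pictures are not rectified: a ray, as slopes to the right and down, at radius r is drawn at 1 + k1 r^2 times it, then the intrinsics apply), "cam_to_world" (4x4, takes a point from camera to world coordinates). Camera axes: x right, y down, z forward; pixel columns grow to the right and rows downward; lengths in m; the calibration is good to about 2 mm. A picture is of the moment at which its call begins: read the wrist's pose just before it. get_calibration takes no time and is no camera call; for the wrist camera it gives the pose at the moment of the call.
A pose or a line that the arm cannot do raises arm.Unreachable and nothing moves.
- arm.sign_off(): hands the job in, once; it reports no verdict.
Readings, each from a call of its own:
- arm.current_t(): time.
- arm.current_joint_positions(): joint angles.
- arm.current_dq(): joint speeds.
- arm.current_tau(): joint torques, N m.
- arm.current_ee_pos(): TCP position.
- arm.current_tool_rot(): TCP orientation.
- arm.current_force(): force on the tool from outside, world axes, zero at the start.
- arm.current_torque(): the same for the moment, N m.
- arm.current_width(): finger opening in m.
Only numpy, scipy, OpenCV 4.12 (cv2) and the standard library are available. Lean on these libraries where they do the work, as an engineer would, in place of code of your own. Each camera call takes 0.05 s, during which the arm holds its last target. There are 200 camera calls.

TASK

The board is ready in the reflow oven: with your fingertips gently push the drawer fully shut, without jolting the board on its tray, then press the green start key down lightly, let it come back up and withdraw. Do not press the other keys, and leave the board, the jar, the bottle and the spatula alone.

Things in the scene. Friction and masses are not known exactly. Their poses are not given: they have to be found in the camera images.
- oven: white bench reflow oven, fixed, 320 mm wide, 320 deep, 144 high. Origin on the table under the middle of its front face; x points into the oven, y left along the front for someone looking along x, z up. The front is upright (x = 0) to z = 95 mm; from there the dark key panel slopes up and back at 25 degrees from level to the roof edge at x = 104, z = 144. It faces up and to -x
- drawer (a joint): how far the oven's drawer is pulled out towards the oven's -x, in m: 0 = fully shut against its stop, 0.08 to 0.12 at the start. It slides with about 2.5 N of friction plus light damping and stays where it is left
- drawer_front (a point): middle of the flat front face of the drawer's blue pull ledge (160 mm wide along y, 20 high, 30 out from the grey drawer front, which is 250 wide, 62 high, 12 thick). Moves with the drawer; 72 mm above the table and, with the drawer shut, at x = -42 mm in the oven's frame. Axes as the oven's
- tray (a point): point on the drawer's tray floor, 34 mm above the table, on the drawer's middle line, 112 mm in +x from the front face of the ledge; it moves with the drawer. Axes as the oven's
- board: green circuit board with small parts on it, 70 x 95 x 2.4 mm (parts up to 7 mm higher), 45 g, loose, lying flat on the drawer's tray within 25 mm of the tray point. Origin at the centre of its underside
- green_key_top (a point): centre of the top face of the green start key, round, 25 mm across, on the sloping panel; the face stands 12 mm off the panel, parallel to it (its normal leans 25 degrees from vertical to the oven's -x). Four keys in a level row, 48 mm apart, in an order that changes. At rest at x = 28, z = 121 mm in the oven's frame. Axes as the oven's, not tilted
- green_key (a joint): how far the green key is pressed into the panel, square to the slope, in m: 0 = out, 0.007 = fully down; the contact makes at 0.004. Sprung: starts to give at about 1.3 N, 4 N at 0.004, 6 N fully down; comes back up when released
- red_key_top (a point): centre of the top face of the red stop key, round, 25 mm across, on the sloping panel; the face stands 12 mm off the panel, parallel to it (its normal leans 25 degrees from vertical to the oven's -x). Four keys in a level row, 48 mm apart, in an order that changes. At rest at x = 28, z = 121 mm in the oven's frame. Axes as the oven's, not tilted
- red_key (a joint): how far the red key is pressed into the panel, square to the slope, in m: 0 = out, 0.007 = fully down; the contact makes at 0.004. Sprung: starts to give at about 1.3 N, 4 N at 0.004, 6 N fully down; comes back up when released
- yellow_key_top (a point): centre of the top face of the yellow fan key, round, 25 mm across, on the sloping panel; the face stands 12 mm off the panel, parallel to it (its normal leans 25 degrees from vertical to the oven's -x). Four keys in a level row, 48 mm apart, in an order that changes. At rest at x = 28, z = 121 mm in the oven's frame. Axes as the oven's, not tilted
- yellow_key (a joint): how far the yellow key is pressed into the panel, square to the slope, in m: 0 = out, 0.007 = fully down; the contact makes at 0.004. Sprung: starts to give at about 1.3 N, 4 N at 0.004, 6 N fully down; comes back up when released
- blue_key_top (a point): centre of the top face of the blue menu key, round, 25 mm across, on the sloping panel; the face stands 12 mm off the panel, parallel to it (its normal leans 25 degrees from vertical to the oven's -x). Four keys in a level row, 48 mm apart, in an order that changes. At rest at x = 28, z = 121 mm in the oven's frame. Axes as the oven's, not tilted
- blue_key (a joint): how far the blue key is pressed into the panel, square to the slope, in m: 0 = out, 0.007 = fully down; the contact makes at 0.004. Sprung: starts to give at about 1.3 N, 4 N at 0.004, 6 N fully down; comes back up when released
- green_switch: the green key with its steel collar (33 mm across, 3.5 mm high). Origin on the panel's surface under the key's centre. It is delicate: more than 35 N on it is too hard
- paste_jar: jar 62 mm across, 58 high, blue cap, 300 g, loose on the table beside the drawer; origin at the centre of its underside
- flux_bottle: white dropper bottle 42 mm across, 105 high, pointed red cap, 110 g, loose on the table beside the drawer; origin at the centre of its underside
- spatula: spatula 200 mm long, loose on the table off to the side; origin under its middle, x along it
Mind the look-alikes: they are no part of the job. Leave any purple look-alike of the board alone.

How it is judged:
By the outcome, as a careful person would: the job done as asked, in the order asked, and still so for the second after the job is handed in, with the robot touching nothing.
It also fails if it takes over 42 s, if anything falls off the work surface, if the arm or the gripper's body presses on something with over 40 N, if the wrist force passes 120 N, or if a joint passes its speed limit or range.

## Working session

There is one attempt and no reset: what is moved stays moved. The work goes in short steps, each a Python script; the robot and the scene stay as the last script left them, time stands still between calls to the robot, and variables do not carry over. Pictures are saved under pics/ and viewed, about 8 in all and at most 12, crops included, and the job is handed in when it is done.

```bash
mkdir -p pics; ls; python3 - <<'E'
from rig import arm
import cv2
for n in("side","top"):
    im=arm.snapshot(n); cv2.imwrite(f"pics/{n}0.png",im[:,:,::-1]); c=arm.get_calibration(n)
    print(n,c["intrinsics"],c["k1"],c["cam_to_world"])
print(arm.current_t(),arm.current_ee_pos(),arm.current_tool_rot(),arm.grip_depth,arm.current_width())
E
```

```text
pics
side [[406.07469642   0.         258.35945237]
 [  0.         406.07469642 195.01490527]
 [  0.           0.           1.        ]] -0.11320751491983999 [[ 0.96735208 -0.1584473   0.19779892  0.28681284]
 [-0.25334978 -0.62496971  0.73839471 -0.77637451]
 [ 0.00662168 -0.76439997 -0.64470834  0.79664313]
 [ 0.          0.          0.          1.        ]]
top [[468.65468112   0.         249.50201019]
 [  0.         468.65468112 197.42668484]
 [  0.           0.           1.        ]] -0.003295770990826942 [[ 0.01173889 -0.99026986  0.13866437  0.35647235]
 [-0.99991771 -0.01234276 -0.00349574  0.02801602]
 [ 0.00517323 -0.13861192 -0.99033326  1.32995721]
 [ 0.          0.          0.          1.        ]]
0.1 [0.2551534  0.57017882 0.21339259] [[-9.12741972e-01  4.08536152e-01 -5.52952557e-04]
 [ 4.08536509e-01  9.12741487e-01 -9.48169074e-04]
 [ 1.17341395e-04 -1.09133502e-03 -9.99999398e-01]] 0.0188 0.09166139470965848
```

View pics/top0.png

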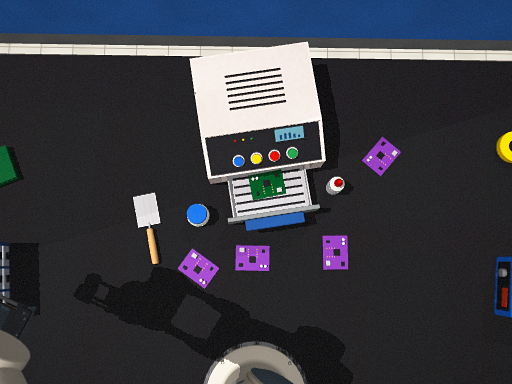

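View pics/side0.png

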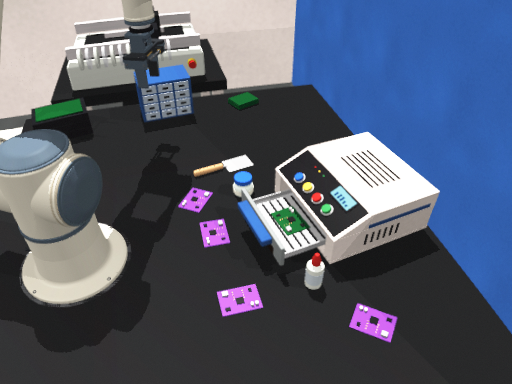

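The oven is ahead of the robot with its drawer out, and the green key is rightmost in the row (top view about (292,153), side view about (326,209)). I'll enlarge both views to measure more precisely.

```bash
python3 - <<'E'
import cv2
a=cv2.imread("pics/top0.png")[130:240,180:350]; b=cv2.imread("pics/side0.png")[150:290,225:365]
a=cv2.resize(a,None,fx=4.7,fy=4.7,interpolation=cv2.INTER_CUBIC); cv2.imwrite("pics/topc.png",a)
b=cv2.resize(b,None,fx=4.2,fy=4.2,interpolation=cv2.INTER_CUBIC); cv2.imwrite("pics/sidec.png",b)
E
```

```text
(no output)
```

View pics/topc.png

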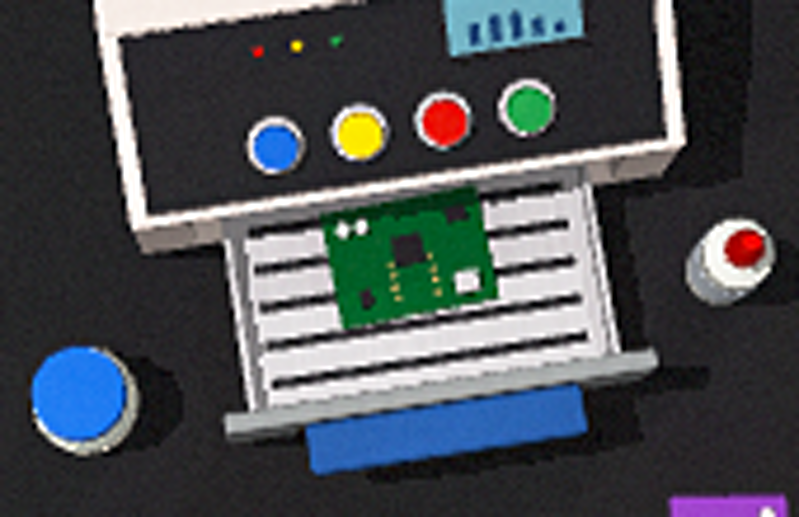

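View pics/sidec.png

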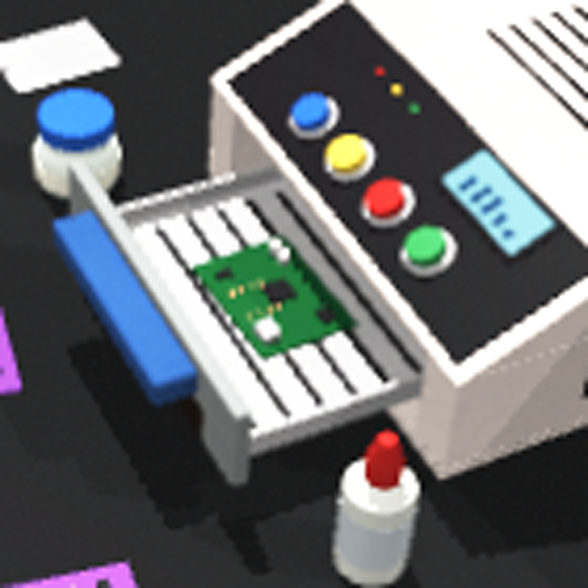

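The keys from left to right are blue, yellow, red, green. In the top crop they sit at (275,145), (359,133), (444,121) and (528,108), and the ledge front edge runs from (316,473) to (588,430). Next I'll fit the oven pose and drawer opening to both views.

```bash
cat > h.py <<'E'
import numpy as np
from rig import arm
def proj(P,c):
    T=np.linalg.inv(c["cam_to_world"]); q=np.asarray(P)@T[:3,:3].T+T[:3,3]; s=q[:,:2]/q[:,2:]
    s=s*(1+c["k1"]*(s**2).sum(1,keepdims=True)); K=c["intrinsics"]
    return s*[K[0,0],K[1,1]]+[K[0,2],K[1,2]]
def R(y): return np.array([[np.cos(y),-np.sin(y),0],[np.sin(y),np.cos(y),0],[0,0,1]])
def W(P,p): return np.asarray(P)@R(p[2]).T+[p[0],p[1],0]
E
cat > fit.py <<'E'
from h import *
from scipy.optimize import least_squares
ct,cs=arm.get_calibration("top"),arm.get_calibration("side")
f=lambda a,s,o:(np.array(a)+.5)/s-.5+o
tk=f([[275,145],[359,133],[444,121],[528,108]],4.7,[180,130]); tl=f([[316,473],[588,430]],4.7,[180,130])
sk=f([[313,108],[348,153],[386,198],[428,243]],4.2,[225,150]); sl=f([[55,222],[152,388]],4.2,[225,150])
# oven front roof/foot corners (top view): panel front lip corners z=95
tc=f([[133,225],[685,143]],4.7,[180,130])
def model(p):
    keys=W([[.028,p[4]-.048*i,.121] for i in range(4)],p)
    led=W([[-.042-p[3],.08,.082],[-.042-p[3],-.08,.082]],p)
    cor=W([[0,.16,.095],[0,-.16,.095]],p)
    return [proj(keys,ct)-tk,proj(cor,ct)-tc,proj(led,ct)-tl,proj(keys,cs)-sk,proj(led,cs)-sl]
r=least_squares(lambda p:np.concatenate(model(p)).ravel(),[.6,0,0,.1,.072],loss="soft_l1")
print("x,y,yawrad,drawer,keyoff",r.x,np.degrees(r.x[2]))
for m in model(r.x): print(m.round(2).tolist())
np.save("p.npy",r.x)
p=r.x
print("green",W([[.028,p[4]-.144,.121]],p),"ledge",W([[-.042-p[3],0,.072]],p))
E
python3 fit.py
```

```text
x,y,yawrad,drawer,keyoff [ 0.60793137 -0.02292158  0.16409323  0.11203641  0.07286777] 9.401849239441386
[[0.51, 0.02], [0.64, -0.12], [0.53, -0.24], [0.59, -0.15]]
[[0.24, 0.04], [0.49, -0.15]]
[[-0.44, -0.01], [0.89, 0.07]]
[[-0.38, -0.53], [-0.14, -1.24], [-0.08, -1.31], [-0.42, -0.7]]
[[-1.1, -1.1], [0.47, -0.65]]
green [[ 0.64717524 -0.08852426  0.121     ]] ledge [[ 0.45596414 -0.04808463  0.072     ]]
```

The fit is good to about 1 px. The fitted key-row offset is 72.9 mm, against the 72 mm implied by the 48 mm spacing. I'll close the fingers, tilt the tool 25° so it is square to the key panel, check that the whole path is reachable, then move to just in front of the ledge.

```bash
cat >> h.py <<'E'
p=np.load("p.npy"); s,c=np.sin(np.radians(25)),np.cos(np.radians(25))
O=R(p[2])@np.array([[-c,0,s],[0,1,0],[-s,0,-c]])   # tool in world: z into the panel
def w(x,y,z): return W([[x,y,z]],p)[0]
def loc(): return R(p[2]).T@(arm.current_ee_pos()-[p[0],p[1],0])
def fo(): return R(p[2]).T@arm.current_force()
XC=-.042-.0145                                     # TCP x (oven frame) with the ledge shut
E
python3 - <<'E'
from h import *
a=XC-p[3]; g=np.array([.028,p[4]-.144,.121]); n=np.array([-s,0,c])
for q in [(a-.03,0,.2),(a-.03,0,.064),(a,0,.064),(XC+.005,0,.064),tuple(g+.08*n),tuple(g-.007*n)]:
    print(np.round(q,3),arm.solve_ik(w(*q),O))
arm.grip(0.0); print(arm.current_width(),arm.current_t())
arm.move_to(w(a-.03,0,.2),O); print(arm.current_t(),fo())
arm.move_l(w(a-.03,0,.064),feed=.12)
arm.move_l(w(a-.012,0,.064),feed=.05)
print(arm.current_t(),loc(),fo())
import cv2
im=np.hstack([cv2.resize(arm.snapshot("side")[140:300,215:375],None,fx=2.5,fy=2.5),cv2.resize(arm.snapshot("top")[120:280,180:340],None,fx=2.5,fy=2.5)])
cv2.imwrite("pics/a.png",im[:,:,::-1])
E
```

```text
[-0.199  0.     0.2  ] [ -29.17435324    4.20009426  124.45457509   27.7261806    34.50106824
 -149.28229961]
[-0.199  0.     0.064] [-29.17435324  27.56585514 136.22725308 103.71381856  15.73918403
 129.91086994]
[-0.169  0.     0.064] [-25.55318772  27.66968776 132.295267    93.5262155   14.03953826
 144.00942943]
[-0.052  0.     0.064] [ -16.01261094   30.43858735  117.04913366   47.66700365   14.20242254
 -160.07844531]
[-0.006 -0.071  0.194] [ -21.34176685   20.78447072  100.72881778   20.33989203   38.42891783
 -134.52068247]
[ 0.031 -0.071  0.115] [ -19.23343469   29.86418911  100.78857065   24.42604868   29.32601681
 -137.93078549]
0.0006527465138653797 1.4667
3.7667 [-0.19276438 -0.44856623 -0.00383792]Traceback (most recent call last):
  File "<stdin>", line 7, in <module>
rig.Unreachable: the arm cannot follow that straight line within its joint ranges
```

Joint 6 would wrap on that line, and joint 5 gets close to its singular range. A half turn about the tool axis avoids the wrap, and a smaller tilt (10°) for the push avoids the singularity.

```bash
cat >> h.py <<'E'
def tool(d):
    s,c=np.sin(np.radians(d)),np.cos(np.radians(d)); return R(p[2])@np.array([[c,0,s],[0,-1,0],[s,0,-c]])
O=tool(25); P=tool(10); ZP=.062; XC=-.042-.016*np.cos(np.radians(10))
E
python3 - <<'E'
from h import *
import cv2
a=XC-p[3]; g=np.array([.028,p[4]-.144,.121]); n=np.array([-s,0,c])
for q,T in [((a-.03,0,.2),P),((a-.03,0,ZP),P),((a,0,ZP),P),((XC+.005,0,ZP),P),(tuple(g+.08*n),O),(tuple(g-.007*n),O)]:
    print(np.round(q,3),np.round(arm.solve_ik(w(*q),T),1))
arm.move_to(w(a-.03,0,.2),P); print(arm.current_t(),fo())
arm.move_l(w(a-.03,0,ZP),feed=.12)
arm.move_l(w(a-.012,0,ZP),feed=.05)
print(arm.current_t(),loc(),fo())
im=np.hstack([cv2.resize(arm.snapshot("side")[140:300,215:375],None,fx=2.5,fy=2.5),cv2.resize(arm.snapshot("top")[120:280,180:340],None,fx=2.5,fy=2.5)])
cv2.imwrite("pics/a.png",im[:,:,::-1])
E
```

```text
[-0.2  0.   0.2] [-20.2   8.1 113.2   6.4  50.2  56.6]
[-0.2    0.     0.062] [-20.2  24.8 123.6  12.5  23.4  49.3]
[-0.17   0.     0.062] [-18.   25.9 119.8  10.6  25.8  53.4]
[-0.053  0.     0.062] [-11.7  31.3 104.5   6.2  35.1  64.1]
[-0.006 -0.071  0.194] [-21.3  20.8 100.7  20.3  38.4  45.5]
[ 0.031 -0.071  0.115] [-19.2  29.9 100.8  24.4  29.3  42.1]
6.9 [-0.61450159  0.63384741  0.27067092]
8.7083 [-1.81645647e-01  1.12442190e-04  6.20003384e-02] [-0.25684706  0.36601875  0.5958089 ]
```

View pics/a.png

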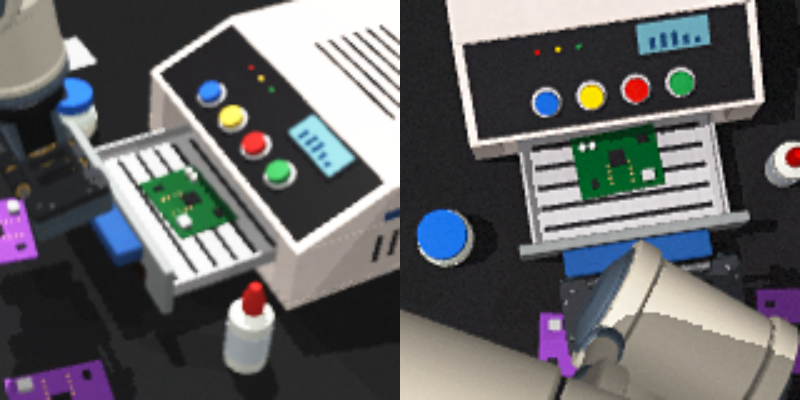

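The fingers are in front of the ledge's middle, the drawer and board are undisturbed, and the jar and bottle are well clear. Now I'll make slow contact and then a gentle push, stopping short of the stop to creep the last part under force control.

```bash
python3 - <<'E'
from h import *
x=loc()[0]; f0=np.mean([fo() for _ in range(5)],0)
log=[]
t0=arm.current_t()
for i in range(12):                      # find contact, 1.5 mm steps
    x+=.0015; arm.move_l(w(x,0,ZP),feed=.01); f=fo()-f0; log.append((round(loc()[0]*1e3,2),round(f[0],1)))
    if f[0]<-1.3: break
print("contact",log,arm.current_t()-t0)
if f[0]<-1.3:
    xe=XC-.012
    arm.move_l(w(xe,0,ZP),feed=.028); print("pushed",loc(),fo()-f0,arm.current_t())
E
```

```text
contact [(np.float64(-180.56), np.float64(0.3)), (np.float64(-178.98), np.float64(0.8)), (np.float64(-177.48), np.float64(-0.3)), (np.float64(-175.99), np.float64(0.2)), (np.float64(-174.49), np.float64(0.5)), (np.float64(-172.95), np.float64(-0.9)), (np.float64(-171.65), np.float64(-0.8)), (np.float64(-170.09), np.float64(-1.0)), (np.float64(-168.46), np.float64(-1.5))] 2.6750000000000007
pushed [-6.97740083e-02 -9.24744187e-06  6.20139584e-02] [-2.45880552  2.90314494 -1.56936605] 15.1583
```

```bash
python3 - <<'E'
from h import *
import cv2
x=loc()[0]; log=[]; t0=arm.current_t()
while x<XC+.012:
    x+=.001; arm.move_l(w(x,0,ZP),feed=.008); f=fo(); log.append((float(round(loc()[0]*1e3,2)),float(round(f[0],1))))
    if f[0]<-7: break
print(log,arm.current_t()-t0,arm.current_t(),f)
im=np.hstack([cv2.resize(arm.snapshot("side")[140:300,215:375],None,fx=2.5,fy=2.5),cv2.resize(arm.snapshot("top")[120:280,180:340],None,fx=2.5,fy=2.5)])
cv2.imwrite("pics/b.png",im[:,:,::-1])
E
```

```text
[(-68.66, -1.4), (-67.63, -1.9), (-66.63, -1.0), (-65.68, -1.8), (-64.68, -2.2), (-63.69, -2.1), (-62.66, -1.1), (-61.67, -2.2), (-60.69, -2.3), (-60.31, -5.7), (-60.07, -11.2)] 3.0249999999999986 18.1833 [-11.21653754  -1.20274745   6.74374271]
```

View pics/b.png

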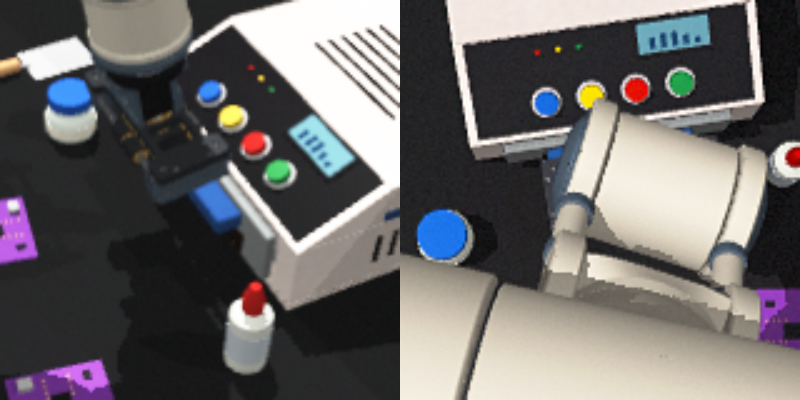

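The drawer hit its stop: force rose from 2 N to 11 N within 0.6 mm, after about 112 mm of travel, which matches the fit. In the picture it is flush with the oven. Next I'll retreat, lift, move above the green key and press along its axis.

```bash
python3 - <<'E'
from h import *
import cv2
g=np.array([.0265,p[4]-.144,.121]); n=np.array([-s,0,c])
arm.move_l(w(-.085,0,ZP),feed=.06)
arm.move_l(w(-.085,0,.19),feed=.15)
arm.move_to(w(*(g+.06*n)),O)
arm.move_l(w(*(g+.009*n)),feed=.08)
arm.sleep(.2); f0=np.mean([fo()@n for _ in range(5)]); print(arm.current_t(),f0,(loc()-g)@n)
d=.009; log=[]
while d>-.010:
    d-=.001; arm.move_l(w(*(g+d*n)),feed=.01); fn=fo()@n-f0
    log.append((float(round((loc()-g)@n*1e3,2)),float(round(fn,1))))
    if fn>4.9: break
print(log,arm.current_t())
arm.sleep(.15); print(fo()@n-f0)
im=arm.snapshot("side")
arm.move_l(w(*(g+.02*n)),feed=.04); arm.move_l(w(*(g+.08*n)),feed=.12)
print(arm.current_t(),fo()@n-f0)
cv2.imwrite("pics/c.png",np.hstack([cv2.resize(q[140:300,215:375],None,fx=2.5,fy=2.5) for q in(im,arm.snapshot("side"))])[:,:,::-1])
E
```

```text
21.375 0.16876664942779743 0.009429225172200656
[(8.07, -0.1), (6.94, -0.4), (5.93, 0.3), (4.94, -0.2), (3.96, -0.3), (2.92, 0.4), (1.93, -0.4), (0.93, -0.7), (-0.0, 1.8), (-1.03, 2.4), (-2.02, 2.4), (-3.02, 3.4), (-4.03, 4.1), (-5.01, 4.8), (-6.01, 5.1)] 25.125
4.99080536059405
26.775 -0.5185776055540657
```

View pics/c.png

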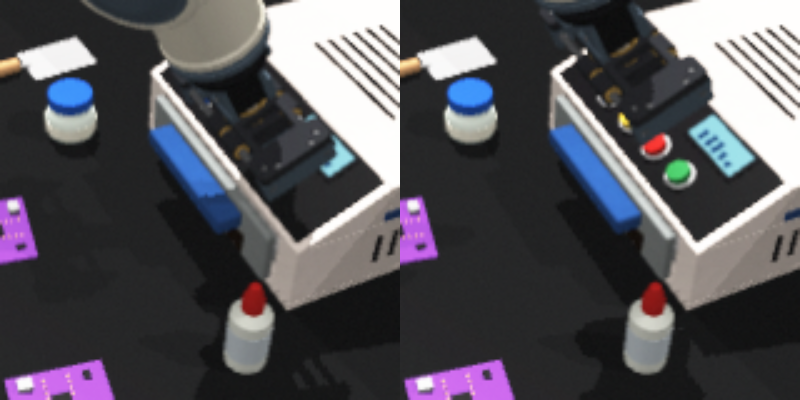

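The force curve matches the key spring: first contact at 1.8 N, then 5.1 N at about 6 mm of travel. The key has come back up. I'll withdraw further and check the shut drawer from above, with the modelled ledge edge overlaid.

```bash
python3 - <<'E'
from h import *
import cv2
l=loc(); arm.move_l(w(l[0]-.03,l[1],l[2]+.08),feed=.15)
q=arm.current_joint_positions(); q=np.array(q); q[0]+=50; arm.move_joints(q)
print(arm.current_t(),arm.current_ee_pos(),arm.current_force())
out=[]
for nme in("top","side"):
    im=arm.snapshot(nme).copy(); cal=arm.get_calibration(nme)
    uv=proj(W([[-.042,.08,.082],[-.042,-.08,.082],[-.042,.08,.062],[-.012,.125,.07],[-.012,-.125,.07]],p),cal)
    o=np.array([180,120]) if nme=="top" else np.array([225,140])
    cr=cv2.resize(im[o[1]:o[1]+130,o[0]:o[0]+130],None,fx=3,fy=3,interpolation=cv2.INTER_CUBIC)
    for u in uv: cv2.drawMarker(cr,tuple(int(v) for v in (u-o+.5)*3),(255,255,0),cv2.MARKER_CROSS,9)
    out.append(cr)
cv2.imwrite("pics/d.png",np.hstack(out)[:,:,::-1])
E
```

```text
29.3333 [0.4507825  0.38205448 0.27191595] [0.06369872 0.24739171 0.92248319]
```

View pics/d.png

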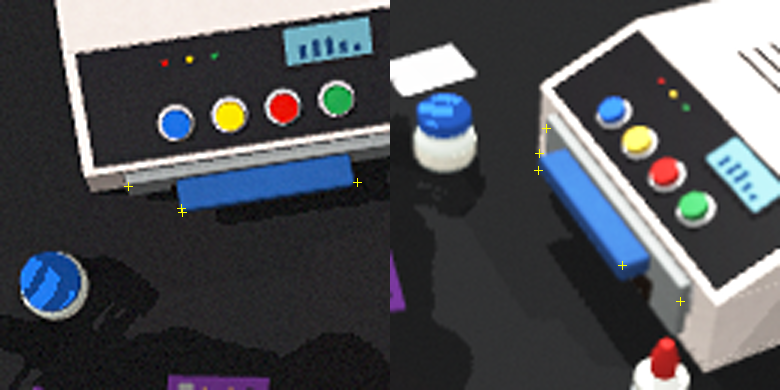

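The ledge matches the fully shut model, the green key is up and nothing else has moved. I'm handing the job in.

```bash
python3 -c "
from rig import arm
arm.sign_off(); print(arm.current_t())"
```

```text
the job is handed in; nothing more can be done
the job is handed in; nothing more can be done
```

I pushed the drawer shut, pressed the green key and let it come back up. I then withdrew and handed the job in at about 29.5 s, inside the 42 s limit.

- **Drawer:** I pushed it at about 28 mm/s and crept the last 10 mm. It met its stop after about 112 mm of travel, where the force rose from 2 N to 11 N. It stopped about 2.5 mm before the position I had calculated. That is within my measurement error, and in the last pictures the ledge sits where a fully shut drawer should.
- **Green key:** It gave from 1.8 N and reached 5.1 N at about 6 mm, past the 4 mm contact point and well under the 35 N limit. The last pictures show it back up.
- **Everything else:** The last pictures show the jar in place with the arm clear of everything. The bottle and spatula are only partly in view there, but both were in place just after the key press. The force record shows no sign that another key was touched.
- **Not checked:** The board is hidden inside the shut drawer, so I couldn't confirm that it stayed put. The key contact itself is judged from force and travel only.

One planned line was refused as unreachable before anything moved. I turned the tool round and used a smaller tilt for the push instead.

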